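# Show a stock plate across the bike shop counter

### The arm

A 6-joint arm with a two-finger parallel gripper is mounted at the origin on the work surface. World frame = base frame: x ahead of the robot, y to its left, z up, the work surface at z = 0. Lengths are in m, angles in rad, forces in N, time in s.
With the tool pointing down it reaches from about 0.4 to 0.825 m from the base axis. Payload 7 kg.
Tool frame: the origin (TCP) lies between the finger pads; the fingertips stand 25 mm ahead of it and the grasp point (between the pads) lies 6 mm ahead of it; z points along the fingers, y is the direction in which the jaws open and shut (so a half turn about z gives the same grasp; the last joint's range is limited). The gripper opens to 88 mm and grips with 3 to 60 N. Pads are 19 mm wide; open, the fingers measure 130 mm over their backs; the gripper's body (78 mm by 193 mm) begins 47 mm behind the grasp point.
Start: joints at [1.399, 0.359, 0.012, 0, -1.224, -0.288], TCP at [0.3, 0.605, 0.252] pointing down, gripper open.
Joint ranges: [-3.07, 3.07], [-1.43, 2.12], [-1.02, 1.25], [-3.03, 1.67], [-3.05, -0], [-3.03, 3.03]. Speed limits (rad/s): [2.39, 2.39, 3.01, 3.14, 3.14, 3.14].

### API

Orientations are given as a unit quaternion [x, y, z, w].
In Python, from station import sense, grab_frame, hand_in gives the robot as it stands.
- The arm moves only by the tool play_rows, never from a script. Its argument "targets" is a list of rows, each an object with "translation": the shift along the tool's x, y, z in m, a list of three; "rot": the turn, a rotation vector about the tool's x, y, z in rad, a list of three; "jaw": the finger opening in m, from 0 to 0.0876. A call has 1 to 5 rows; each row shifts and turns the commanded pose from where the row before left it, along the tool's axes as they then stand; what a row does not reach is not made up. A row lasts 1/12 s, in which the tool goes at most 41.7 mm and 7.16 degrees, less where a joint would pass 70% of its speed; a pose out of reach is approached as far as the arm can. A call is refused whole if a number of a shift passes 0.0417 or a number of a turn 0.125, either way. A call with a gripper value outside its range is refused whole. The fingers move at their own pace and stop on an object; "force" is the grip in N (left out, the last holds). Time passes only in rows, so rows that do not move let the fingers close. It gives the time, the measured TCP pose, the force and the opening at its end, in the units of the state.
- sense(): the state, without advancing time (a new reading comes with each control period).
- grab_frame(name): name is "scene" or "top" or "wrist"; returns a dict with "color" (420x560x3 uint8, red, green, blue), "K" (3x3 intrinsics, pixels), "pose" (4x4, takes a point from camera to world coordinates); the wrist camera has in their place "T_tool_cam" (4x4, takes a point from camera to tool coordinates, whose origin is the TCP and whose axes are the flange's). Camera axes: x right, y down, z forward; pixel columns grow to the right and rows downward; lengths in m; the calibration is good to about 2 mm. The wrist camera is an equidistant fisheye: a pixel r from the principal point sees the ray r / f radians off the axis. A picture is of the moment at which its call begins: read the wrist's pose just before it. There is no depth.
- hand_in(): hands the job in, once; it reports no verdict.
The state is a dict: "time_s": time; "joint_pos": joint angles; "qvel": joint speeds; "joint_torque": joint torques, N m; "tool_pos": TCP position; "ee_rot": TCP orientation; "force": force on the tool from outside, world axes, zero at the start; "ft_torque": the same for the moment, N m; "width": finger opening in m.
Only numpy, scipy, OpenCV 4.12 (cv2) and the standard library are available. Lean on these libraries where they do the work, as an engineer would, in place of code of your own. Each camera call takes 0.05 s, during which the arm holds its last target. There are 200 camera calls.

### The job

From the black slotted stand, take the clear plate that has a frosted white end with a small corner notch, gripping it by its clear end and leaving the frosted end free (standing with the notch at the top left, its paper label faces you). Show it to the customer across the counter, on the side away from the robot: label above the ring on the blue mat, about 10 to 25 cm up, plate leaned back so that the label faces up and towards the customer at about 45 degrees, long edges level. Finish while still holding it there, and leave the other plates and everything else on the counter in place.

Things in the scene. Friction and masses are not known exactly. Their poses are not given: they have to be found in the camera images.
- tag: bluish clear plate 110 x 8 x 54 mm high, 55 g, standing on a long edge in a slot of the stand. Origin: middle of its underside. x: along it to the frosted end; y: square out of the labelled face; z: up. Clear from x = -55 to 15, frosted white from 15 to 55, with a 12 x 12 mm notch in the top corner at x = 55. Grip it by its faces, gripper centre below x = 5 mm. Centre of mass: x = 0, z = 26
- tag_label (a point): centre of the paper label (white with a blue band), at x = 35, y = 4.5, z = 22 mm in the tag's frame, on the +y face of the frosted end only: seen from above, the label is on the left of the direction from clear to frosted end
- tag_view (a point): imaginary point 150 mm straight out from the label's centre (x = 35, y = 154.5, z = 22 mm in the tag's frame): where the label looks to
- stand: fixed black stand, 104 (x) x 190 (y) mm, at any yaw, left or right on the counter; origin under its centre. Base 10 mm thick; three slots along x at y = -75, 0, 75, each between two rails 6 mm thick, 9.5 mm apart, tops 30 mm above the counter, ends open. Plates stand on the base: they reach from 10 to 64 mm above the counter
- plate_red: red see-through plate 110 x 8 x 54 mm without notch or frosting in another slot of the stand, 75 or 150 mm from the tag; origin under its middle, x along its length, z up; leave it there
- plate_plain: plain bluish clear plate 110 x 8 x 54 mm without notch or frosting in another slot of the stand; origin under its middle, x along its length, z up; leave it there
- mat: fixed flat blue showing mat 150 (x) x 190 (y) x 3 mm high on the counter, with a white ring 60 mm across at its centre. Origin: under its centre; its x points across the counter to the customer, away from the robot (within 0.15 rad of world x). The label may look anywhere within about 50 degrees of this direction
- mat_spot (a point): centre of the ring, on the mat's top, 3 mm above the counter
- bell: loose brass bicycle bell, 54 mm across, 34 high, between stand and mat and further from the robot; origin under its centre; leave alone
- bottle: loose red drinking bottle, 72 mm across, 190 high, far side of the counter; origin under its centre; leave alone
- spray: loose green spray can, 54 mm across, 170 high, far side of the counter; origin under its centre; leave alone
- tub: loose white grease tub with blue lid, 70 mm across, 55 high, far side of the counter; origin under its centre; leave alone
- pedal: loose flat dark pedal with axle, about 66 x 124 x 21 mm, far right of the counter; origin under its centre; leave alone
Not all that is in view belongs to the job. What is shaped like the tag but green is not meant.

How it is judged:
By the outcome, as a careful person would: the job done as asked, in the order asked, and still so for the second after the job is handed in, while the arm keeps its last pose, push and grip.
It also fails if it takes over 32 s, if anything falls off the work surface, if the arm or the gripper's body presses on something with over 40 N, if the wrist force passes 120 N, or if a joint passes its speed limit or range.

## Working session

There is one attempt and no reset: what is moved stays moved. The work goes in short steps, Python scripts to look and compute and a tool call to move; the robot and the scene stay as the last step left them, time stands still between calls to the robot, and variables do not carry over. Pictures are saved under pics/ and viewed, about 8 in all and at most 12, crops included, and the job is handed in when it is done.

Besides the shell and the picture viewer there is one more tool, called after "Request:" by a JSON object that holds its "method" and its "body". play_rows: Moves the arm, as the interface text tells. Its arguments: {"type":"object","properties":{"targets":{"type":"array","items":{"type":"object","properties":{"translation":{"type":"array","items":{"type":"number"}},"rot":{"type":"array","items":{"type":"number"}},"jaw":{"type":"number"}}}},"force":{"type":"number"}},"required":["targets"]}

```bash
mkdir -p pics; ls; python3 - <<'E'
from station import *
import cv2
s=sense();print({k:s[k] for k in('time_s','tool_pos','ee_rot','width','force')})
for n in('scene','top'):
    f=grab_frame(n);cv2.imwrite(f'pics/{n}0.png',f['color'][:,:,::-1]);print(n,f['K'],f['pose'])
E
```

```text
pics
{'time_s': 0.0, 'tool_pos': array([0.29934777, 0.60449865, 0.25061751]), 'ee_rot': array([ 9.73679031e-01, -2.27922069e-01, -1.28846231e-04,  8.11371687e-04]), 'width': 0.08787318295648382, 'force': array([ 0.05509815, -0.80055978,  0.73125504])}
scene [[461.70000135   0.         283.99462988]
 [  0.         461.70000135 207.09163102]
 [  0.           0.           1.        ]] [[ 0.7845125   0.46864019 -0.40609914  1.06663907]
 [ 0.6197866  -0.57132502  0.53800771 -0.59414438]
 [ 0.02011744 -0.67376858 -0.73866852  0.85368793]
 [ 0.          0.          0.          1.        ]]
top [[505.10306404   0.         285.63311099]
 [  0.         505.10306404 209.36806756]
 [  0.           0.           1.        ]] [[-0.02198053 -0.98520412  0.16996972  0.34843157]
 [-0.99972867  0.02034884 -0.01133619  0.01263916]
 [ 0.00770978 -0.17017278 -0.98538408  1.46091836]
 [ 0.          0.          0.          1.        ]]
```

View pics/scene0.png

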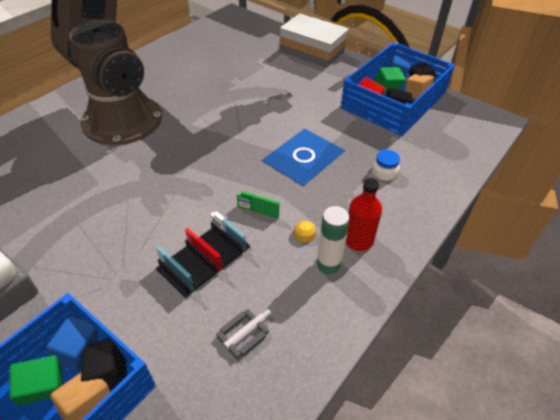

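View pics/top0.png

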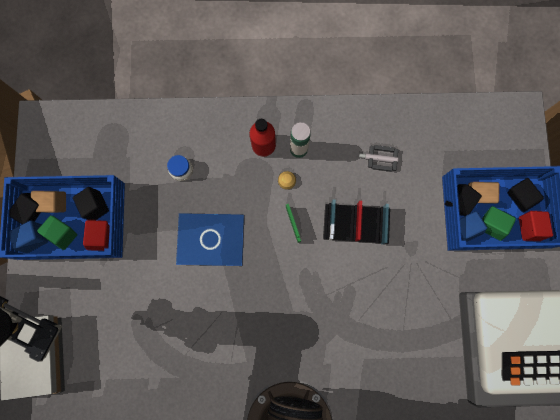

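The top view shows the mat ring at about (210,239). The stand is at about (358,222), with the red plate in the middle slot. The left plate, at about (333,220), has a white end at its lower (robot) side. I'll zoom in on the stand.

```bash
cat > h.py <<'E'
import numpy as np, cv2
from station import *
def ray(f,u,v):
    K,T=f['K'],f['pose']; d=T[:3,:3]@np.linalg.inv(K)@[u,v,1]; return T[:3,3],d
def onz(f,u,v,z):
    o,d=ray(f,u,v); return o+d*(z-o[2])/d[2]
def proj(f,p):
    T=f['pose'];c=T[:3,:3].T@(np.array(p)-T[:3,3]);q=f['K']@c;return q[:2]/q[2]
E
python3 - <<'E'
from h import *
t=grab_frame('top');s=grab_frame('scene')
a=cv2.resize(t['color'][185:260,275:410],None,fx=5.5,fy=5.5,interpolation=cv2.INTER_CUBIC)
b=cv2.resize(s['color'][190:300,145:325],None,fx=4.1,fy=4.1,interpolation=cv2.INTER_CUBIC)
# stack not exceeding 600 high
cv2.imwrite('pics/ztop.png',a[:,:,::-1]);cv2.imwrite('pics/zscene.png',b[:,:,::-1])
hsv=cv2.cvtColor(t['color'],cv2.COLOR_RGB2HSV)
m=cv2.inRange(hsv,(100,100,40),(125,255,255));m[:,:150]=0;m[:,260:]=0;m[:200]=0;m[280:]=0
c=max(cv2.findContours(m,0,2)[0],key=cv2.contourArea)
r=cv2.minAreaRect(c);print(r)
P=np.array([onz(t,*p,.003) for p in cv2.boxPoints(r)]);print(P.round(3),P.mean(0))
g=cv2.inRange(t['color'],(150,)*3,(255,)*3);g[:,:190]=0;g[:,232:]=0;g[:225]=0;g[255:]=0
v,u=np.nonzero(g);print('ring',u.mean(),v.mean(),onz(t,u.mean(),v.mean(),.003))
for nm,p in (('tl',(325.5,236)),('stand',(358,222)),('bell',(287,181)),('green',(293,223))): print(nm,onz(t,*p,.03))
E
```

```text
((209.57827758789062, 239.18275451660156), (66.14115142822266, 51.48013687133789), 1.5911403894424438)
[[0.447 0.315 0.003]
 [0.597 0.313 0.003]
 [0.588 0.12  0.003]
 [0.438 0.125 0.003]] [0.51750089 0.21799254 0.003     ]
ring 209.5242718446602 238.80582524271844 [0.51795039 0.21818711 0.003     ]
tl [ 0.51587883 -0.1157587   0.03      ]
stand [ 0.55424188 -0.21036473  0.03      ]
bell [ 0.67872596 -0.00962729  0.03      ]
green [ 0.5552349  -0.02403203  0.03      ]
```

View pics/ztop.png

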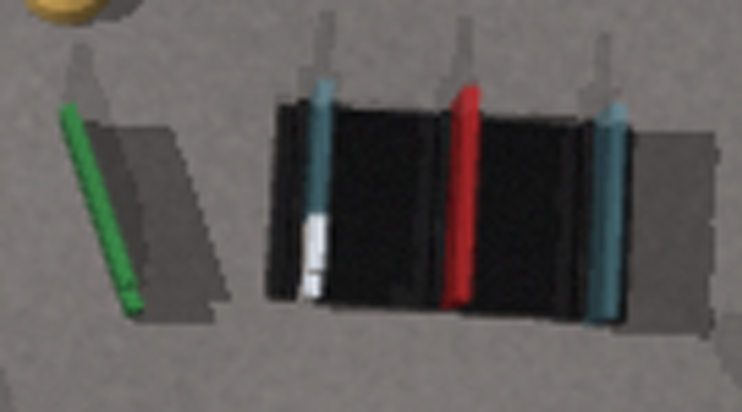

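View pics/zscene.png

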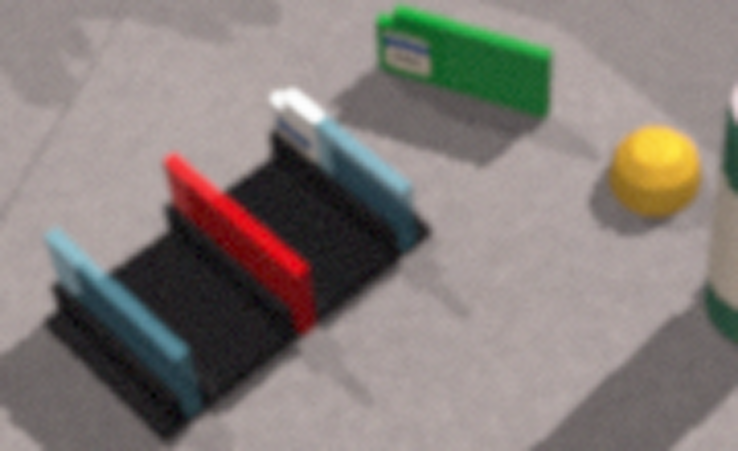

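The tag is in the left slot. Its frosted, notched end points towards the robot and its label faces -y (visible in the scene view). Next I'll measure its top edge and write a small row planner.

```bash
cat >> h.py <<'E'
from scipy.spatial.transform import Rotation as R
def plan(p,Rg,n=None):
    """rows (tool axes) from the present pose to world p, rotation Rg; straight line, constant turn"""
    s=sense();p0=np.array(s['tool_pos']);R0=R.from_quat(s['ee_rot'])
    w=(R0.inv()*Rg).as_rotvec();d=np.array(p)-p0
    if n is None:n=int(np.ceil(max(np.abs(w).max()/.12,np.linalg.norm(w)/.124,np.linalg.norm(d)/.04,1)))
    print('n',n,'rot/row',(w/n).round(4))
    for i in range(n):
        print(i,(R0*R.from_rotvec(w*i/n)).inv().apply(d/n).round(4))
def st():
    s=sense();print('t',round(s['time_s'],2),'p',np.round(s['tool_pos'],4),'\nR',R.from_quat(s['ee_rot']).as_matrix().round(3).tolist(),'\nq',np.round(s['joint_pos'],3),'w',round(s['width'],4),'F',np.round(s['force'],1))
E
python3 - <<'E'
from h import *
t=grab_frame('top');s=grab_frame('scene')
a=onz(t,275+324/5.5,185+82/5.5,.064);b=onz(t,275+312/5.5,185+298/5.5,.064)
print(a,b,np.linalg.norm(a-b))
# scene check: top edge near corner (zscene) far end (410,190) 
c=onz(s,145+408/4.1,190+190/4.1,.064);print('scene far end',c)
# projected check
print(proj(s,a),proj(s,b))
d=b-a;print('tag x angle',np.degrees(np.arctan2(d[1],d[0])))
ST=[onz(t,275+x/5.5,185+y/5.5,z) for x,y,z in((278,104,.03),(270,298,.03))];print(ST)
u=d/np.linalg.norm(d)
m=(a+b)/2; ang=np.arctan2(u[1],u[0])
g=m-u*.015; g[2]=.17; print('grasp',g)
X=np.array([u[0],u[1],0]);X/=np.linalg.norm(X);Z=np.array([0,0,-1.]);Y=np.cross(Z,X)
plan(g,R.from_matrix(np.c_[X,Y,Z]))
E
```

```text
[ 0.61361999 -0.14003576  0.064     ] [ 0.50264357 -0.12971357  0.064     ] 0.11145543482575003
scene far end [ 0.61939562 -0.14154194  0.064     ]
[242.99342852 234.62212487] [209.88603208 208.14133061]
tag x angle 174.68606887873216
[array([ 0.60883878, -0.11918411,  0.03      ]), array([ 0.50685645, -0.11142175,  0.03      ])]
grasp [ 0.57306732 -0.13626386  0.17      ]
n 24 rot/row [ 0.     -0.      0.1156]
0 [0.0239 0.0226 0.0034]
1 [0.0264 0.0197 0.0034]
2 [0.0285 0.0165 0.0034]
3 [0.0302 0.0131 0.0034]
4 [0.0315 0.0096 0.0034]
5 [0.0324 0.0059 0.0034]
6 [0.0328 0.0021 0.0034]
7 [ 0.0329 -0.0017  0.0034]
8 [ 0.0325 -0.0055  0.0034]
9 [ 0.0316 -0.0092  0.0034]
10 [ 0.0303 -0.0128  0.0034]
11 [ 0.0287 -0.0162  0.0034]
12 [ 0.0266 -0.0194  0.0034]
13 [ 0.0242 -0.0223  0.0034]
14 [ 0.0214 -0.025   0.0034]
15 [ 0.0184 -0.0273  0.0034]
16 [ 0.0152 -0.0292  0.0034]
17 [ 0.0117 -0.0308  0.0034]
18 [ 0.0081 -0.0319  0.0034]
19 [ 0.0043 -0.0326  0.0034]
20 [ 0.0005 -0.0329  0.0034]
21 [-0.0033 -0.0327  0.0034]
22 [-0.007  -0.0322  0.0034]
23 [-0.0107 -0.0311  0.0034]
```

Request:
{"method": "play_rows", "body": {"targets": [{"translation": [0.024, 0.023, 0.003], "rot": [0, 0, 0.115], "jaw": 0.045}, {"translation": [0.026, 0.02, 0.003], "rot": [0, 0, 0.115], "jaw": 0.045}, {"translation": [0.0285, 0.0165, 0.003], "rot": [0, 0, 0.115], "jaw": 0.045}, {"translation": [0.03, 0.013, 0.003], "rot": [0, 0, 0.115], "jaw": 0.045}, {"translation": [0.0315, 0.0095, 0.003], "rot": [0, 0, 0.115], "jaw": 0.045}]}}

```text
time_s: 0.72
tool_pos: [0.3565, 0.4489, 0.2364]
ee_rot: [0.868, -0.497, 0.0, -0.0]
force: [1.5, -0.1, 0.2]
width: 0.06
```

Request:
{"method": "play_rows", "body": {"targets": [{"translation": [0.0325, 0.006, 0.003], "rot": [0, 0, 0.115], "jaw": 0.045}, {"translation": [0.033, 0.002, 0.003], "rot": [0, 0, 0.115], "jaw": 0.045}, {"translation": [0.033, -0.002, 0.003], "rot": [0, 0, 0.115], "jaw": 0.045}, {"translation": [0.0325, -0.0055, 0.003], "rot": [0, 0, 0.115], "jaw": 0.045}, {"translation": [0.0315, -0.009, 0.003], "rot": [0, 0, 0.115], "jaw": 0.045}]}}

```text
time_s: 1.13
tool_pos: [0.4144, 0.2944, 0.2217]
ee_rot: [-0.691, 0.723, 0.0, 0.0]
force: [0.7, -0.2, -0.3]
width: 0.0449
```

Request:
{"method": "play_rows", "body": {"targets": [{"translation": [0.03, -0.013, 0.003], "rot": [0, 0, 0.115], "jaw": 0.045}, {"translation": [0.0285, -0.016, 0.003], "rot": [0, 0, 0.115], "jaw": 0.045}, {"translation": [0.0265, -0.0195, 0.003], "rot": [0, 0, 0.115], "jaw": 0.045}, {"translation": [0.024, -0.0225, 0.003], "rot": [0, 0, 0.115], "jaw": 0.045}, {"translation": [0.0215, -0.025, 0.003], "rot": [0, 0, 0.115], "jaw": 0.045}]}}

```text
time_s: 1.55
tool_pos: [0.473, 0.1411, 0.2067]
ee_rot: [-0.458, 0.889, 0.0, 0.0]
force: [0.1, 0.2, -0.1]
width: 0.0452
```

Request:
{"method": "play_rows", "body": {"targets": [{"translation": [0.0185, -0.0275, 0.003], "rot": [0, 0, 0.115], "jaw": 0.045}, {"translation": [0.015, -0.029, 0.003], "rot": [0, 0, 0.115], "jaw": 0.045}, {"translation": [0.0115, -0.031, 0.003], "rot": [0, 0, 0.115], "jaw": 0.045}, {"translation": [0.008, -0.032, 0.003], "rot": [0, 0, 0.115], "jaw": 0.045}, {"translation": [0.004, -0.0325, 0.003], "rot": [0, 0, 0.115], "jaw": 0.045}]}}

```text
time_s: 1.97
tool_pos: [0.5323, -0.0126, 0.1917]
ee_rot: [-0.187, 0.982, 0.0, 0.0]
force: [0.8, -0.4, 0.9]
width: 0.0447
```

```bash
python3 - <<'E'
from h import *
st()
u=R.from_euler('z',174.7,degrees=True).as_matrix()[:,0]
Z=np.array([0,0,-1.]);Y=np.cross(Z,u)
plan([.573,-.136,.17],R.from_matrix(np.c_[u,Y,Z]))
E
```

```text
t 1.97 p [ 0.5323 -0.0126  0.1917] 
R [[-0.93, -0.367, 0.001], [-0.367, 0.93, 0.0], [-0.001, -0.0, -1.0]] 
q [ 0.345  0.174 -0.387  0.    -1.009 -1.54 ] w 0.0447 F [ 0.8 -0.4  0.9]
n 4 rot/row [0.000e+00 1.000e-04 1.172e-01]
0 [ 0.0019 -0.0324  0.0054]
1 [-0.0019 -0.0324  0.0054]
2 [-0.0057 -0.032   0.0054]
3 [-0.0094 -0.0311  0.0054]
```

Request:
{"method": "play_rows", "body": {"targets": [{"translation": [0.002, -0.0325, 0.0055], "rot": [0, 0, 0.117], "jaw": 0.045}, {"translation": [-0.002, -0.0325, 0.0055], "rot": [0, 0, 0.117], "jaw": 0.045}, {"translation": [-0.0055, -0.032, 0.0055], "rot": [0, 0, 0.117], "jaw": 0.045}, {"translation": [-0.0095, -0.031, 0.0055], "rot": [0, 0, 0.117], "jaw": 0.045}, {"translation": [0, 0, 0], "rot": [0, 0, 0], "jaw": 0.045}]}}

```text
time_s: 2.38
tool_pos: [0.5738, -0.1384, 0.168]
ee_rot: [0.048, 0.999, -0.0, -0.001]
force: [0.4, 0.2, 0.5]
width: 0.0447
```

```bash
python3 - <<'E'
from h import *
st();f=grab_frame('wrist');print(f['K'],f['T_tool_cam'])
cv2.imwrite('pics/w0.png',f['color'][:,:,::-1])
np.savez('w0.npz',K=f['K'],T=f['T_tool_cam'],p=sense()['tool_pos'],q=sense()['ee_rot'])
E
```

```text
t 2.38 p [ 0.5738 -0.1384  0.168 ] 
R [[-0.995, 0.096, -0.002], [0.096, 0.995, -0.001], [0.002, -0.001, -1.0]] 
q [ 9.500e-02  2.890e-01 -2.930e-01  1.000e-03 -9.910e-01 -1.762e+00] w 0.0447 F [0.4 0.2 0.5]
[[325.1922621    0.         280.12516405]
 [  0.         325.1922621  209.26164967]
 [  0.           0.           1.        ]] [[-2.24488693e-04 -9.60188432e-01 -2.79353046e-01  7.53626132e-02]
 [ 9.99999952e-01 -1.55744013e-04 -2.68280887e-04  9.95219645e-04]
 [ 2.14092640e-04 -2.79353093e-01  9.60188421e-01 -1.32675519e-01]
 [ 0.00000000e+00  0.00000000e+00  0.00000000e+00  1.00000000e+00]]
```

View pics/w0.png

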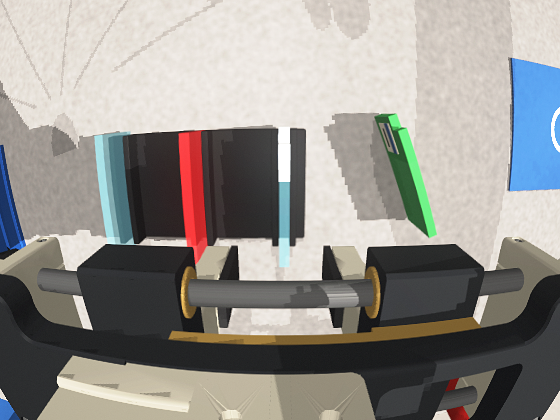

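The wrist view shows the tag from its frosted end at (284,127), through the frost boundary at (284,182), to its clear end near (284,266), between the fingers. I'll cast these pixels to z = 0.064.

```bash
cat >> h.py <<'E'
def wray(u,v,D):
    K,T=D['K'],D['T'];x=np.array([(u-K[0,2])/K[0,0],(v-K[1,2])/K[1,1]]);r=np.linalg.norm(x)
    d=np.r_[np.sin(r)*x/max(r,1e-9),np.cos(r)]
    Rt=R.from_quat(D['q']);return Rt.apply(T[:3,3])+D['p'],Rt.apply(T[:3,:3]@d)
def wz(u,v,D,z):
    o,d=wray(u,v,D);return o+d*(z-o[2])/d[2]
E
python3 - <<'E'
from h import *
D=np.load('w0.npz');im=cv2.imread('pics/w0.png')
for v in (132,140,150,160,170,176,190,210,225,250,260):
    row=im[v,262:305].astype(int);h=cv2.cvtColor(im[v:v+1],cv2.COLOR_BGR2HSV)[0,262:305]
    m=(h[:,2]>100) if v<235 else (h[:,1]>60)&(h[:,2]>100)
    xs=262+np.nonzero(m[:34])[0] 
    if len(xs):
        u=(xs[0]+xs[-1])/2; P=wz(u,v,D,.064); print(v,xs[0],xs[-1],P.round(4))
for u,v in((284,127),(284,182),(284,267)):print(wz(u,v,D,.064).round(4))
E
```

```text
132 278 289 [ 0.509  -0.1275  0.064 ]
140 278 289 [ 0.5148 -0.1281  0.064 ]
150 278 290 [ 0.5222 -0.1284  0.064 ]
160 278 290 [ 0.5295 -0.129   0.064 ]
170 278 290 [ 0.537  -0.1297  0.064 ]
176 278 290 [ 0.5414 -0.1301  0.064 ]
190 279 289 [ 0.552 -0.131  0.064]
210 279 289 [ 0.5675 -0.1324  0.064 ]
225 279 289 [ 0.5795 -0.1335  0.064 ]
[ 0.5054 -0.1268  0.064 ]
[ 0.546  -0.1305  0.064 ]
[ 0.6154 -0.1366  0.064 ]
```

Request:
{"method": "play_rows", "body": {"targets": [{"translation": [-0.001, 0.005, 0.02], "rot": [0, 0, 0], "jaw": 0.045}, {"translation": [0, 0, 0.025], "rot": [0, 0, 0], "jaw": 0.045}, {"translation": [0, 0, 0.025], "rot": [0, 0, 0], "jaw": 0.045}, {"translation": [0, 0, 0.018], "rot": [0, 0, 0], "jaw": 0.045}, {"translation": [0, 0, 0], "rot": [0, 0, 0], "jaw": 0.045}]}}

```text
time_s: 2.85
tool_pos: [0.5721, -0.1286, 0.0781]
ee_rot: [0.043, 0.999, -0.0, -0.003]
force: [-1.7, 0.1, 0.4]
width: 0.0449
```

```bash
python3 - <<'E'
from h import *
st();s=sense();f=grab_frame('wrist');cv2.imwrite('pics/w1.png',f['color'][:,:,::-1])
D=dict(K=f['K'],T=f['T_tool_cam'],p=s['tool_pos'],q=s['ee_rot'])
h=cv2.cvtColor(f['color'],cv2.COLOR_RGB2HSV)
# cast expected points into pixels by comparing rows: whites in top-face
m=cv2.inRange(h,(0,0,215),(180,40,255));m[:,:240]=0;m[:,330:]=0
E
```

```text
t 2.85 p [ 0.5721 -0.1286  0.0781] 
R [[-0.996, 0.085, -0.006], [0.085, 0.996, 0.0], [0.006, -0.0, -1.0]] 
q [ 1.120e-01  3.850e-01 -3.920e-01 -1.000e-03 -8.000e-01 -1.767e+00] w 0.0449 F [-1.7  0.1  0.4]
```

View pics/w1.png

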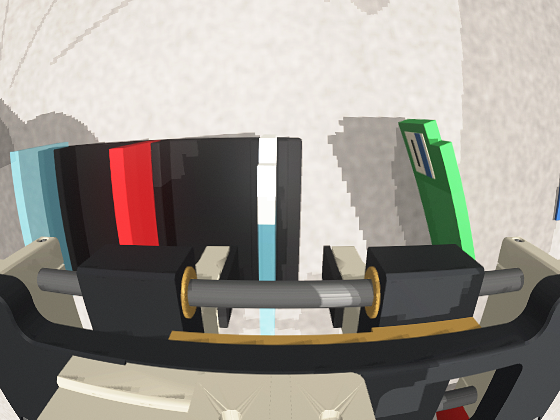

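The plate (u≈267) sits about 4 mm to one side of the finger middle (u≈281). That agrees with the measured y, so I'll correct it and go down.

Request:
{"method": "play_rows", "body": {"targets": [{"translation": [0, -0.004, 0.008], "rot": [0, 0, 0.01], "jaw": 0.045}, {"translation": [0, 0, 0.008], "rot": [0, 0, 0], "jaw": 0.045}, {"translation": [0, 0, 0], "rot": [0, 0, 0], "jaw": 0.045}, {"translation": [0, 0, 0], "rot": [0, 0, 0], "jaw": 0.045}]}}

```text
time_s: 3.23
tool_pos: [0.5744, -0.1333, 0.0658]
ee_rot: [0.048, 0.999, -0.0, 0.0]
force: [-0.1, -0.1, 0.5]
width: 0.0449
```

```bash
python3 - <<'E'
from h import *
st();s=sense();f=grab_frame('wrist')
D=dict(K=f['K'],T=f['T_tool_cam'],p=s['tool_pos'],q=s['ee_rot'])
h=cv2.cvtColor(f['color'],cv2.COLOR_RGB2HSV)
for v in(190,200,240,250,260):
    m=(h[v,235:300,2]>100)&((h[v,235:300,1]>40) if v>215 else True);xs=235+np.nonzero(m)[0]
    if len(xs):
        k=np.split(xs,np.nonzero(np.diff(xs)>1)[0]+1)
        for g in k:
            if len(g)>5: print(v,g[0],g[-1],wz((g[0]+g[-1])/2,v,D,.064).round(4))
E
```

```text
t 3.23 p [ 0.5744 -0.1333  0.0658] 
R [[-0.995, 0.096, 0.0], [0.096, 0.995, -0.0], [-0.0, 0.0, -1.0]] 
q [ 0.103  0.402 -0.401  0.    -0.768 -1.77 ] w 0.0449 F [-0.1 -0.1  0.5]
190 264 284 [ 0.5297 -0.1307  0.064 ]
200 265 284 [ 0.5341 -0.1309  0.064 ]
240 266 283 [ 0.5523 -0.1328  0.064 ]
250 266 283 [ 0.5571 -0.1333  0.064 ]
260 266 283 [ 0.5621 -0.1338  0.064 ]
```

Request:
{"method": "play_rows", "body": {"targets": [{"translation": [0, -0.001, 0.006], "rot": [0, 0, 0], "jaw": 0.045}, {"translation": [0, 0, 0], "rot": [0, 0, 0], "jaw": 0.045}, {"translation": [0, 0, 0], "rot": [0, 0, 0], "jaw": 0.025}, {"translation": [0, 0, 0], "rot": [0, 0, 0], "jaw": 0.015}, {"translation": [0, 0, 0], "rot": [0, 0, 0], "jaw": 0.01}], "force": 25}}

```text
time_s: 3.7
tool_pos: [0.5743, -0.1343, 0.0597]
ee_rot: [0.048, 0.999, -0.0, 0.0]
force: [-0.2, 0.8, -0.1]
width: 0.0304
```

Request:
{"method": "play_rows", "body": {"targets": [{"translation": [0, 0, 0], "rot": [0, 0, 0], "jaw": 0.0}, {"translation": [0, 0, 0], "rot": [0, 0, 0], "jaw": 0.0}, {"translation": [0, 0, 0], "rot": [0, 0, 0], "jaw": 0.0}, {"translation": [0, 0, 0], "rot": [0, 0, 0], "jaw": 0.0}], "force": 25}}

```text
time_s: 4.03
tool_pos: [0.5741, -0.135, 0.0595]
ee_rot: [0.048, 0.999, -0.0, -0.0]
force: [0.9, -3.0, -1.9]
width: 0.0079
```

Request:
{"method": "play_rows", "body": {"targets": [{"translation": [0, 0, -0.008], "rot": [0, 0, 0], "jaw": 0.0}, {"translation": [0, 0, -0.015], "rot": [0, 0, 0], "jaw": 0.0}, {"translation": [0, 0, -0.02], "rot": [0, 0, 0], "jaw": 0.0}, {"translation": [0, 0, -0.025], "rot": [0, 0, 0], "jaw": 0.0}, {"translation": [0, 0, -0.03], "rot": [0, 0, 0], "jaw": 0.0}]}}

```text
time_s: 4.45
tool_pos: [0.5732, -0.1342, 0.1576]
ee_rot: [0.048, 0.999, 0.0, -0.001]
force: [0.8, 1.1, -0.5]
width: 0.0075
```

Request:
{"method": "play_rows", "body": {"targets": [{"translation": [0, 0, -0.03], "rot": [0, 0, 0], "jaw": 0.0}, {"translation": [0, 0, -0.02], "rot": [0, 0, 0], "jaw": 0.0}, {"translation": [0, 0, 0], "rot": [0, 0, 0], "jaw": 0.0}]}}

```text
time_s: 4.7
tool_pos: [0.5766, -0.1345, 0.2132]
ee_rot: [0.048, 0.999, -0.0, 0.004]
force: [0.4, 0.2, -0.2]
width: 0.0076
```

```bash
python3 - <<'E'
from h import *
st()
a=grab_frame('scene')['color'][100:320,120:400];b=grab_frame('wrist')['color']
cv2.imwrite('pics/lift.png',np.hstack([cv2.resize(a,(400,314)),cv2.resize(b,(400,314))])[:,:,::-1])
# goal: tag axes in world (label yaw 0.1)
s=sense();R0=R.from_quat(s['ee_rot'])
psi=np.radians(8)
ty=np.array([np.cos(psi),np.sin(psi),1])/2**.5; tx=np.array([np.sin(psi),-np.cos(psi),0]); tz=np.cross(tx,ty)
Rg=np.c_[tx,-ty,-tz]          # tool x=tag x, y=-tag y, z=-tag z
# tag origin in tool: tag x of tcp = -(.574-.561); tag z of TCP = .0595-.010=.0495
lab=np.array([35+13,-4.5,-(22-49.5)])/1000
goal=np.array([.518,.218,.175]); print('tcp',goal-Rg@lab); 
plan(goal-Rg@lab,R.from_matrix(Rg))
E
```

```text
t 4.7 p [ 0.5766 -0.1345  0.2132] 
R [[-0.995, 0.095, 0.008], [0.095, 0.995, -0.0], [-0.008, 0.0, -1.0]] 
q [ 1.020e-01  2.470e-01 -2.390e-01  1.000e-03 -1.077e+00 -1.769e+00] w 0.0076 F [ 0.4  0.2 -0.2]
tcp [0.48891248 0.26238374 0.19126346]
n 16 rot/row [ 0.0346 -0.0439 -0.1064]
0 [0.0077 0.0241 0.0011]
1 [ 0.0051  0.0249 -0.    ]
2 [ 0.0024  0.0252 -0.0011]
3 [-0.0003  0.0253 -0.002 ]
4 [-0.0031  0.025  -0.0028]
5 [-0.0059  0.0244 -0.0035]
6 [-0.0086  0.0235 -0.004 ]
7 [-0.0112  0.0223 -0.0043]
8 [-0.0137  0.0209 -0.0045]
9 [-0.0161  0.0191 -0.0046]
10 [-0.0182  0.0171 -0.0044]
11 [-0.0201  0.0149 -0.0042]
12 [-0.0217  0.0126 -0.0037]
13 [-0.0231  0.0101 -0.0031]
14 [-0.0241  0.0075 -0.0024]
15 [-0.0249  0.0048 -0.0015]
```

View pics/lift.png

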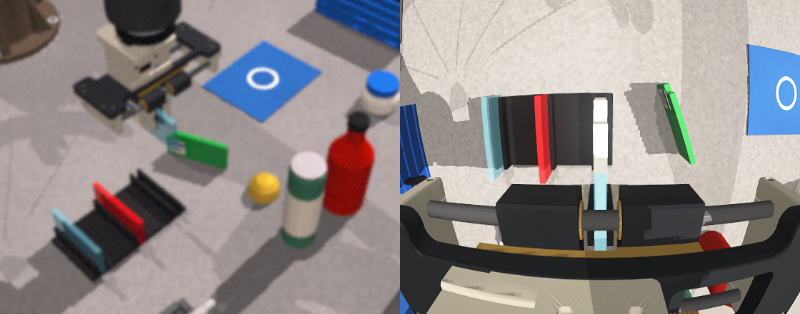

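The tag is held and has left its slot; the other plates are still in place. Next I move to the showing pose.

Request:
{"method": "play_rows", "body": {"targets": [{"translation": [0.0075, 0.024, 0.001], "rot": [0.0345, -0.044, -0.1065], "jaw": 0.0}, {"translation": [0.005, 0.025, 0], "rot": [0.0345, -0.044, -0.1065], "jaw": 0.0}, {"translation": [0.0025, 0.025, -0.001], "rot": [0.0345, -0.044, -0.1065], "jaw": 0.0}, {"translation": [0, 0.025, -0.002], "rot": [0.0345, -0.044, -0.1065], "jaw": 0.0}, {"translation": [-0.003, 0.025, -0.003], "rot": [0.0345, -0.044, -0.1065], "jaw": 0.0}]}}

```text
time_s: 5.22
tool_pos: [0.5463, -0.0097, 0.2011]
ee_rot: [-0.219, 0.966, -0.09, 0.104]
force: [0.4, 0.3, 0.7]
width: 0.0078
```

Request:
{"method": "play_rows", "body": {"targets": [{"translation": [-0.006, 0.0245, -0.0035], "rot": [0.0345, -0.044, -0.1065], "jaw": 0.0}, {"translation": [-0.0085, 0.0235, -0.004], "rot": [0.0345, -0.044, -0.1065], "jaw": 0.0}, {"translation": [-0.011, 0.0225, -0.0045], "rot": [0.0345, -0.044, -0.1065], "jaw": 0.0}, {"translation": [-0.0135, 0.021, -0.0045], "rot": [0.0345, -0.044, -0.1065], "jaw": 0.0}, {"translation": [-0.016, 0.019, -0.0045], "rot": [0.0345, -0.044, -0.1065], "jaw": 0.0}]}}

```text
time_s: 5.63
tool_pos: [0.524, 0.1182, 0.2042]
ee_rot: [-0.463, 0.848, -0.17, 0.196]
force: [-4.5, -1.4, -4.9]
width: 0.0079
```

```bash
cat >> h.py <<'E'
def goal(psi=8,h=.175):
    psi=np.radians(psi);ty=np.array([np.cos(psi),np.sin(psi),1])/2**.5; tx=np.array([np.sin(psi),-np.cos(psi),0]); tz=np.cross(tx,ty)
    Rg=np.c_[tx,-ty,-tz];lab=np.array([48,-4.5,27.5])/1000
    return np.array([.518,.218,h])-Rg@lab,R.from_matrix(Rg)
E
python3 -c "
from h import *
st();plan(*goal())"
```

```text
t 5.63 p [0.524  0.1182 0.2042] 
R [[-0.494, -0.718, 0.49], [-0.851, 0.514, -0.106], [-0.175, -0.469, -0.865]] 
q [ 0.669 -0.043 -1.017  1.048 -0.463 -2.167] w 0.0079 F [-4.5 -1.4 -4.9]
n 6 rot/row [ 0.0364 -0.0436 -0.1058]
0 [-0.0172  0.0176 -0.0035]
1 [-0.0191  0.0155 -0.0034]
2 [-0.0208  0.0133 -0.003 ]
3 [-0.0222  0.0109 -0.0025]
4 [-0.0233  0.0084 -0.0019]
5 [-0.0241  0.0059 -0.0011]
```

Joint 3 is close to its limit (-1.017 of -1.02). I'll fit a quick kinematic model to the recorded samples and use it to choose a label yaw and height with margin.

```bash
cat > ik.py <<'E'
from h import *
from scipy.optimize import least_squares
Q=np.array([[1.399,.359,.012,0,-1.224,-.288],[.345,.174,-.387,0,-1.009,-1.54],[.095,.289,-.293,.001,-.991,-1.762],[.112,.385,-.392,-.001,-.8,-1.767],[.103,.402,-.401,0,-.768,-1.77],[.102,.247,-.239,.001,-1.077,-1.769],[.669,-.043,-1.017,1.048,-.463,-2.167]])
P=np.array([[.2993,.6045,.2506],[.5323,-.0126,.1917],[.5738,-.1384,.168],[.5721,-.1286,.0781],[.5744,-.1333,.0658],[.5766,-.1345,.2132],[.524,.1182,.2042]])
E=lambda a,t:R.from_euler(a,t)
def fk(q,k,s4=1,s6=1):
    lat,c0,L1,A,B,d,L6=k
    r1=E('z',q[0]);F=r1*E('y',q[1]-q[2]);
    W=r1.apply([c0,lat,d])+(r1*E('y',q[1])).apply([0,0,L1])+F.apply([A,0,B])
    H=F*E('x',s4*q[3])*E('y',-q[4])
    T=H*E('x',s6*q[5])
    return W+H.apply([L6,0,0]),T
M0=np.array([[-.494,-.718,.49],[-.851,.514,-.106],[-.175,-.469,-.865]])
best=None
for s4 in(1,-1):
    r=least_squares(lambda k:np.r_[np.concatenate([fk(q,k,s4)[0]-p for q,p in zip(Q,P)]),1e-3*(k-[-.19,0,.4,.4,0,.4,.2])],[-.19,0,.4,.4,0,.4,.2])
    if best is None or r.cost<best[0]:best=(r.cost,s4,r.x,r.fun[:21])
_,s4,k,_e=best
# constant tool rotation about z + axis map (tool z = H x)
def off(s6): 
    return fk(Q[5],k,s4,s6)[1].inv()*R.from_matrix([[-.995,.095,.008],[.095,.995,0],[-.008,0,-1]])
s6=min((1,-1),key=lambda s:((fk(Q[6],k,s4,s)[1]*off(s)).inv()*R.from_matrix(M0)).magnitude())
C=off(s6)
def FK(q):
    p,T=fk(q,k,s4,s6);return p,T*C
lo=np.array([-3.07,-1.43,-1.02,-3.03,-3.05,-3.03]);hi=np.array([3.07,2.12,1.25,1.67,0,3.03])
def IK(p,Rg,q0):
    def f(q):
        a,T=FK(q);return np.r_[a-p,.3*(Rg.inv()*T).as_rotvec()]
    return least_squares(f,np.clip(q0,lo+.01,hi-.01),bounds=(lo,hi))
E
python3 - <<'E'
from ik import *
print(s4,s6,k.round(3),np.abs(_e).max(),((FK(Q[6])[1]).inv()*R.from_matrix(M0)).magnitude())
for psi in(40,20,8,-10,-25,-40):
  for h in(.15,.19,.23):
    b=min((IK(*goal(psi,h),q0) for q0 in([.7,0,-.9,1,-.5,-1.6],[.7,.2,-.5,-1,-.6,.3],[.3,.2,-.5,0,-.6,-1])),key=lambda r:r.cost)
    print(psi,h,'%.1e'%b.cost,b.x.round(2))
E
```

```text
Traceback (most recent call last):
NameError: name '_e' is not defined
```

```bash
python3 - <<'E'
from ik import *
print(s4,s6,k.round(3),best[0],np.abs(best[3]).max(),((FK(Q[6])[1]).inv()*R.from_matrix(M0)).magnitude())
for psi in(40,20,8,-10,-25,-40):
  for h in(.15,.19,.23):
    b=min((IK(*goal(psi,h),q0) for q0 in([.7,0,-.9,1,-.5,-1.6],[.7,.2,-.5,-1,-.6,.3],[.3,.2,-.5,0,-.6,-1])),key=lambda r:r.cost)
    print(psi,h,'%.1e'%b.cost,b.x.round(2))
E
```

```text
-1 -1 [-0.184  0.233  0.346  0.278  0.003  0.237  0.243] 0.007118161698595641 0.060392049482096394 0.0005413475680792055
40 0.15 8.5e-04 [ 0.85 -0.2  -1.02  0.97 -0.09 -1.08]
40 0.19 1.5e-04 [ 0.88 -0.39 -1.02  0.54 -0.23 -0.67]
40 0.23 3.5e-26 [ 0.9  -0.52 -0.97  0.4  -0.37 -0.52]
20 0.15 5.8e-04 [ 1.02 -0.14 -1.02  1.34 -0.44 -1.87]
20 0.19 6.5e-05 [ 1.05 -0.33 -1.02  1.11 -0.52 -1.6 ]
20 0.23 4.5e-22 [ 1.07 -0.46 -0.95  0.9  -0.64 -1.34]
8 0.15 2.0e-04 [ 1.1  -0.04 -1.02  1.4  -0.61 -2.18]
8 0.19 1.1e-17 [ 1.12 -0.22 -1.02  1.22 -0.68 -1.94]
8 0.23 7.7e-26 [ 1.12 -0.35 -0.9   0.98 -0.79 -1.63]
-10 0.15 7.1e-26 [ 1.15  0.12 -0.95  1.3  -0.79 -2.43]
-10 0.19 2.7e-19 [ 1.15 -0.03 -0.87  1.1  -0.88 -2.13]
-10 0.23 6.1e-25 [ 1.15 -0.15 -0.77  0.97 -0.98 -1.91]
-25 0.15 1.9e-23 [ 1.14  0.24 -0.78  1.08 -0.93 -2.42]
-25 0.19 1.3e-20 [ 1.14  0.12 -0.71  0.97 -1.03 -2.23]
-25 0.23 2.2e-25 [ 1.14  0.02 -0.62  0.89 -1.13 -2.06]
-40 0.15 1.0e-21 [ 1.1   0.36 -0.58  0.9  -1.07 -2.43]
-40 0.19 3.2e-28 [ 1.1   0.25 -0.53  0.84 -1.18 -2.29]
-40 0.23 1.6e-24 [ 1.1   0.17 -0.45  0.8  -1.28 -2.17]
```

```bash
sed -i 's/lat,c0,L1,A,B,d,L6=k/lat,c0,L1,A,B,d,L6,l2,e5=k/; s/H.apply(\[L6,0,0\])/H.apply([L6,0,0])+G.apply([0,l2,e5])/; s/    H=F\*E.*/    G=F*E("x",s4*q[3]);H=G*E("y",-q[4])/; s/,.4,.2\]/,.4,.2,0,0]/g' ik.py
python3 - <<'E'
from ik import *
print(s4,s6,k.round(3),best[0],np.abs(best[3]).max(),((FK(Q[6])[1]).inv()*R.from_matrix(M0)).magnitude())
for psi in(20,8,-10,-25,-35):
  for h in(.15,.19,.23):
    b=min((IK(*goal(psi,h),q0) for q0 in([.7,0,-.9,1,-.5,-1.6],[.7,.2,-.5,-1,-.6,.3],[.3,.2,-.5,0,-.6,-1])),key=lambda r:r.cost)
    print(psi,h,'%.1e'%b.cost,b.x.round(2))
E
```

```text
-1 -1 [-0.001  0.     0.603  0.462 -0.002  0.201  0.358 -0.191  0.003] 6.655638887166291e-07 0.0005182313792108095 0.0005413475680792055
20 0.15 4.5e-04 [ 0.26  0.01 -0.71 -2.34 -0.    2.4 ]
20 0.19 8.7e-04 [ 0.18 -0.07 -0.82 -2.85 -0.    2.97]
20 0.23 1.4e-03 [ 0.8  -0.16 -1.02  1.16 -0.3  -1.52]
8 0.15 5.7e-06 [ 0.13  0.01 -0.91 -3.03 -0.13  3.03]
8 0.19 1.6e-03 [ 0.83 -0.02 -1.02  1.41 -0.46 -2.  ]
8 0.23 7.8e-04 [ 0.86 -0.09 -1.02  1.36 -0.48 -1.94]
-10 0.15 4.8e-04 [ 0.91  0.16 -1.02  1.5  -0.67 -2.47]
-10 0.19 1.6e-04 [ 0.94  0.08 -1.02  1.43 -0.69 -2.4 ]
-10 0.23 3.3e-06 [ 0.96  0.02 -1.02  1.4  -0.71 -2.34]
-25 0.15 6.5e-28 [ 1.01  0.23 -0.98  1.34 -0.8  -2.64]
-25 0.19 9.5e-29 [ 1.06  0.18 -0.93  1.21 -0.85 -2.51]
-25 0.23 1.6e-30 [ 1.1   0.13 -0.88  1.1  -0.91 -2.4 ]
-35 0.15 6.9e-25 [ 1.08  0.3  -0.86  1.1  -0.91 -2.62]
-35 0.19 3.9e-24 [ 1.1   0.25 -0.82  1.02 -0.96 -2.52]
-35 0.23 1.3e-28 [ 1.13  0.2  -0.76  0.95 -1.03 -2.43]
```

```bash
cat >> ik.py <<'E'
def path(p,Rg,n):
    s=sense();p0=np.array(s['tool_pos']);R0=R.from_quat(s['ee_rot']);w=(R0.inv()*Rg).as_rotvec();q=np.array(s['joint_pos'])
    for i in range(1,n+1):
        r=IK(p0+(np.array(p)-p0)*i/n,R0*R.from_rotvec(w*i/n),q);print(i,'%.0e'%r.cost,r.x.round(2),'max step',np.abs(r.x-q).max().round(2));q=r.x
E
python3 -c "
from ik import *
g=goal(-32,.2);print(g[0]);st();plan(*g,n=8);path(*g,8)"
```

```text
[0.52424699 0.27069701 0.21626346]
t 5.63 p [0.524  0.1182 0.2042] 
R [[-0.494, -0.718, 0.49], [-0.851, 0.514, -0.106], [-0.175, -0.469, -0.865]] 
q [ 0.669 -0.043 -1.017  1.048 -0.463 -2.167] w 0.0079 F [-4.5 -1.4 -4.9]
n 8 rot/row [ 0.0363  0.0201 -0.01  ]
0 [-0.0165  0.0091 -0.0033]
1 [-0.0165  0.0088 -0.004 ]
2 [-0.0165  0.0084 -0.0046]
3 [-0.0165  0.0081 -0.0052]
4 [-0.0165  0.0077 -0.0059]
5 [-0.0164  0.0073 -0.0065]
6 [-0.0164  0.0069 -0.0071]
7 [-0.0163  0.0065 -0.0076]
1 2e-20 [ 0.72 -0.02 -1.01  1.09 -0.52 -2.25] max step 0.08
2 3e-25 [ 0.78  0.   -1.    1.11 -0.58 -2.31] max step 0.06
3 2e-24 [ 0.85  0.03 -0.98  1.12 -0.65 -2.36] max step 0.06
4 2e-24 [ 0.9   0.06 -0.96  1.11 -0.71 -2.4 ] max step 0.06
5 8e-26 [ 0.96  0.1  -0.94  1.1  -0.77 -2.44] max step 0.06
6 7e-28 [ 1.01  0.14 -0.91  1.08 -0.83 -2.46] max step 0.06
7 2e-17 [ 1.06  0.18 -0.87  1.07 -0.89 -2.48] max step 0.06
8 1e-17 [ 1.1   0.22 -0.84  1.05 -0.95 -2.49] max step 0.06
```

Joint 3 moves away from its limit all along this path.

Request:
{"method": "play_rows", "body": {"targets": [{"translation": [-0.0165, 0.009, -0.0035], "rot": [0.036, 0.02, -0.01], "jaw": 0.0}, {"translation": [-0.0165, 0.009, -0.004], "rot": [0.036, 0.02, -0.01], "jaw": 0.0}, {"translation": [-0.0165, 0.0085, -0.0045], "rot": [0.036, 0.02, -0.01], "jaw": 0.0}, {"translation": [-0.0165, 0.008, -0.005], "rot": [0.036, 0.02, -0.01], "jaw": 0.0}, {"translation": [-0.0165, 0.0075, -0.006], "rot": [0.036, 0.02, -0.01], "jaw": 0.0}]}}

```text
time_s: 6.05
tool_pos: [0.5241, 0.2104, 0.2102]
ee_rot: [-0.454, 0.827, -0.275, 0.187]
force: [1.5, -0.3, -0.7]
width: 0.008
```

Request:
{"method": "play_rows", "body": {"targets": [{"translation": [-0.0165, 0.0075, -0.0065], "rot": [0.036, 0.02, -0.01], "jaw": 0.0}, {"translation": [-0.0165, 0.007, -0.007], "rot": [0.036, 0.02, -0.01], "jaw": 0.0}, {"translation": [-0.0165, 0.0065, -0.0075], "rot": [0.036, 0.02, -0.01], "jaw": 0.0}, {"translation": [0, 0, 0], "rot": [0, 0, 0], "jaw": 0.0}, {"translation": [0, 0, 0], "rot": [0, 0, 0], "jaw": 0.0}]}}

```text
time_s: 6.47
tool_pos: [0.5248, 0.2688, 0.2134]
ee_rot: [-0.448, 0.809, -0.334, 0.182]
force: [0.3, -1.2, -0.2]
width: 0.0078
```

```bash
python3 -c "
from ik import *
g=goal(-32,.2);st();print('goal',g[0]);plan(*g)"
```

```text
t 6.47 p [0.5248 0.2688 0.2134] 
R [[-0.532, -0.603, 0.594], [-0.847, 0.375, -0.378], [0.005, -0.704, -0.71]] 
q [ 1.095  0.217 -0.84   1.047 -0.943 -2.485] w 0.0078 F [ 0.3 -1.2 -0.2]
goal [0.52424699 0.27069701 0.21626346]
n 1 rot/row [ 0.0045 -0.0057  0.002 ]
0 [-0.0013 -0.001  -0.0031]
```

Request:
{"method": "play_rows", "body": {"targets": [{"translation": [-0.001, -0.001, -0.003], "rot": [0.004, -0.005, 0.002], "jaw": 0.0}, {"translation": [0, 0, 0], "rot": [0, 0, 0], "jaw": 0.0}, {"translation": [0, 0, 0], "rot": [0, 0, 0], "jaw": 0.0}]}}

```text
time_s: 6.72
tool_pos: [0.5246, 0.2682, 0.2183]
ee_rot: [-0.446, 0.809, -0.334, 0.186]
force: [0.3, -0.6, -0.2]
width: 0.0078
```

```bash
python3 - <<'E'
from ik import *
st();t=grab_frame('top');s=grab_frame('scene');s0=sense();T=R.from_quat(s0['ee_rot'])
lab=np.array(s0['tool_pos'])+T.apply([.048,-.0045,.0275]);print('label by kinematics',lab,'normal',-T.as_matrix()[:,1],proj(s,lab),proj(t,lab))
a=s['color'][60:240,190:390];u,v=proj(t,lab).astype(int);b=t['color'][v-45:v+45,u-50:u+50]
cv2.imwrite('pics/fin.png',np.hstack([cv2.resize(a,(400,360),interpolation=2),cv2.resize(b,(400,360),interpolation=2)])[:,:,::-1]);print('top origin',u-50,v-45)
cv2.imwrite('pics/finfull.png',s['color'][:,:,::-1])
E
```

```text
t 6.72 p [0.5246 0.2682 0.2183] 
R [[-0.533, -0.597, 0.599], [-0.846, 0.379, -0.375], [-0.003, -0.707, -0.707]] 
q [ 1.096  0.208 -0.842  1.051 -0.947 -2.489] w 0.0078 F [ 0.3 -0.6 -0.2]
label by kinematics [0.51839222 0.21578218 0.20208154] normal [ 0.59715606 -0.37904685  0.70691451] [307.80109885  93.40764393] [199.31305489 229.66253787]
top origin 149 184
```

View pics/fin.png

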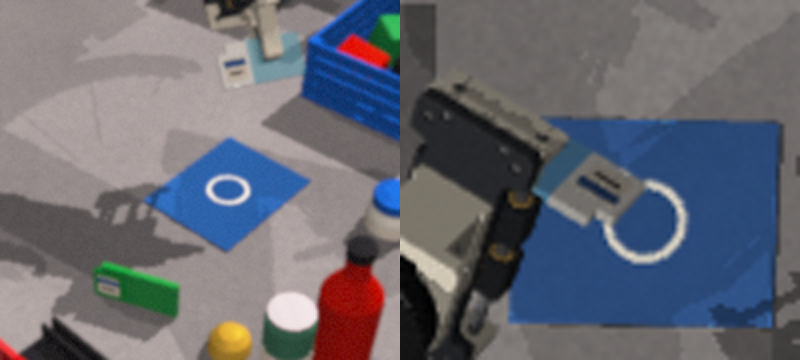

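The label appears at scene (307.5,94) and top (199,230), within a pixel of the prediction in both views. The notch is at the top left, and the green plate, bell, bottle, spray can and tub look undisturbed. I'm handing in.

```bash
python3 -c "
from station import *
print(hand_in())"
```

```text
the job is handed in; nothing more can be done
None
```

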